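Click the dose lever three notches on and lock it

TASK

The index lever on the dose block stands in its first notch. Push its thumb peg three clicks on, into the fourth notch and no further, one click at a time: in every notch pause for about half a second with your fingers off the lever so that it stands free. Then push the lock slide fully home, pressing gently on both, and leave the barware standing around as it is.

Things in the scene. Friction and masses are not known exactly. Their poses are not given: they have to be found in the camera images.
- block: Dose block: low dark cast-metal housing 200 (x) x 220 (y) x 55 mm high, fixed to the counter. Origin: centre of its underside; +x away from the robot at yaw 0, z up. On its flat top: the index lever in the middle, the lock slide on the right (-y), nothing else. A 12 mm high drip shelf (100 x 95 mm) adjoins its left (+y) side.
- pivot (a point): The lever's upright axis at the block's top, at (30, 20, 55) mm in the block's frame; hub 44 mm wide, up to 70 mm above the counter. A hidden sprung ball holds the lever in one of six notches, unevenly 7 to 18 degrees apart, one with 10 degrees of free play. The ball's seat is adjustable: the notches shift by up to 2 degrees either way from one start to the next. So count the clicks.
- lever (a joint): Angle of the index lever, rad, counter-clockwise from above. At 0 the arm points 150 degrees counter-clockwise from the block's +x (to the robot and left); as it grows the peg swings across the front to the block's right (-y). Starts in the first notch, within 2.5 degrees of 0. Let go before it snaps over, it falls back to its notch. Over 20 N on the lever is too much.
- lever_peg (a point): Centre of the thumb peg: upright steel pin, 14 mm thick, 66 to 96 mm above the counter, 80 mm from the pivot, on a flat arm 16 mm wide. Push it along its circle with shut fingers; both sides are free. The push peaks at 4 to 12 N, unlike from notch to notch, then falls; half-way the lever snaps 3 to 10 mm ahead of the finger and the force drops to nothing: one click.
- lock (a joint): Travel of the lock slide, m, growing as the knob moves along the block's +x (away from the robot). Starts between 0 and 0.008; fully home against its hard stop at 0.030. Stays where it is left. Sliding takes about 3 N. Over 24 N on it is too much.
- lock_knob (a point): Centre of the lock slide's upright knob, a steel block 20 (along the travel) x 24 x 30 mm high, 58 to 88 mm above the counter, at (-5 mm + travel, -80 mm) in the block's frame. Pushed with shut fingers on its side towards the robot, where 80 mm over the block's top is free.
- brass_jigger_mid (a point): Bystander: double-cone brass jigger, 48 mm wide, 90 mm tall, standing to the right; point half-way up.
- copper_jigger_mid (a point): Bystander: slender copper double-cone jigger, 38 mm wide, 110 mm tall, standing on the drip shelf; point half-way up.
- strainer: Bystander: flat chrome strainer, an 80 mm disc with a 140 mm handle, 9 mm high, lying right of the block; origin under the disc's centre.
- bar_spoon: Bystander: twisted steel bar spoon 290 mm long, lying behind the block; origin under its middle.
- muddler: Bystander: dark wood muddler 36 mm wide, 155 mm tall, standing to the right; origin at its foot.
- mixing_glass: Bystander: glass 90 mm wide, 120 mm tall, standing to the right; origin at its foot.
- olive_dish: Bystander: white dish 90 mm wide, 35 mm high, to the left; origin at its foot.

How it is judged (in metres and radians):
On the way, in this order (a step that is already met when the one before it is completed fails the run):
1. the lever rests free in its second notch (value of joint lever between 0.0829 and 0.1876 rad and velocity of joint lever between -0.1 and 0.1 rad/s and contact force between the fingers and lever below 0.3 N), for 0.2 s.
2. the lever rests free in its third notch (value of joint lever between 0.2618 and 0.5585 rad and velocity of joint lever between -0.1 and 0.1 rad/s and contact force between the fingers and lever below 0.3 N), for 0.2 s.
3. the lever rests free in its fourth notch (value of joint lever between 0.6423 and 0.754 rad and velocity of joint lever between -0.1 and 0.1 rad/s and contact force between the fingers and lever below 0.3 N), for 0.2 s.
At the end, for the whole second after the job is handed in: The lever rests in its fourth notch (three clicks on; 0.642 to 0.754 rad) and the lock slide is home to within 1.5 mm (joint over 0.0285 m) (value of joint lever between 0.6423 and 0.754 rad and velocity of joint lever between -0.1 and 0.1 rad/s and value of joint lock above 0.0285 m); the robot touches nothing.
It fails at once if the lever is run past its fourth notch (value of joint lever above 0.8378 rad).
It fails at once if the lever is pressed with more than 20 N (contact force between the fingers and lever above 20 N).
It fails at once if the lock slide is pressed with more than 24 N (contact force between the fingers and lock above 24 N).
It fails at once if a piece of barware is moved by more than 20 mm (distance of any of brass_jigger_mid, copper_jigger_mid, strainer, bar_spoon, muddler, mixing_glass, olive_dish from where it was at the start of the episode above 0.02 m).
It also fails if it takes over 72 s, if anything falls off the work surface, if the arm or the gripper's body presses on something with over 40 N, if the wrist force passes 120 N, or if a joint passes its speed limit or range.

ROBOT

A 7-joint arm with a two-finger parallel gripper is mounted at the origin on the work surface. World frame = base frame: x ahead of the robot, y to its left, z up, the work surface at z = 0. Lengths are in mm, angles in rad, forces in N, time in s.
With the tool pointing down it reaches from about 400 to 900 mm from the base axis. Payload 5.6 kg.
Tool frame: the origin (TCP) lies midway between the tips of the shut fingers; the grasp point (between the pads) lies 19 mm behind it; x points along the fingers, z is the direction in which the jaws open and shut, and the axes are right-handed (so a half turn about x gives the same grasp; the last joint's range is limited). The gripper opens to 92 mm and grips with 3 to 60 N. Pads are 20 mm wide; open, the fingers measure 128 mm over their backs; the gripper's body (75 mm by 189 mm) begins 69 mm behind the grasp point.
Start: joints at [-0.043, 0.468, -0.012, 1.603, 0.006, 1.071, -0.056], TCP at [650.007, -0.044, 214.592] pointing down, gripper open.
Joint ranges: [-2.53, 2.53], [-0.31, 2.02], [-1.57, 1.55], [0.28, 2.44], [-1.29, 4.43], [0.15, 1.84], [-2.92, 2.92]. Speed limits (rad/s): [2.57, 2.57, 3.14, 3.14, 3.14, 3.14, 3.14].

INTERFACE

Orientations are given as a unit quaternion [x, y, z, w].
In Python, from station import robot, cams, nets gives the robot as it stands. Calls block until the motion is done:
- robot.move_ptp(position, orientation): joint-space move of the TCP to a pose.
- robot.servo_line(position, feed=150, rotation=None): straight line of the TCP; rotation=None keeps the orientation; feed is the mean speed in mm/s.
- robot.move_j(angles): joint-space move.
- robot.grip(opening, strength=None): finger opening in mm; strength is the grip in N (None keeps the last); returns when the fingers have stopped.
- robot.wait(seconds).
- robot.ik(position, orientation): joint angles nearest the present ones, or None.
- cams.camera(name): name is "scene" or "side" or "wrist"; returns a dict with "frame" (400x640x3 uint8, red, green, blue), "fx", "fy", "cx", "cy" (pixels), "pose" (4x4, takes a point from camera to world coordinates). Camera axes: x right, y down, z forward; pixel columns grow to the right and rows downward; lengths in mm; the calibration is good to about 2 mm. A picture is of the moment at which its call begins. There is no depth.
A pose or a line that the arm cannot do raises robot.MotionError and nothing moves.
- robot.sign_off(): hands the job in, once; it reports no verdict.
Trained networks look in a picture, given as the dict that the camera call returned (one of the last four; its "shot" number tells which), for a name from the list of things; names that differ only in an ending like _2 or _b are one class to them, and where a whole thing is asked for, a point or a joint stands for the part that bears it (a point fixed in the world has none). Each returns a list of dicts, best first, with "confidence" (0 to 1); they miss things now and then, are a little off and sometimes report something else, mostly with a low value. They report only what shows in the picture. A call takes as long as a camera call.
- nets.search_frame(picture, query): "location" ([column, row] in pixels, amid what is visible of it).
Readings, each from a call of its own:
- robot.get_t(): time.
- robot.get_qpos(): joint angles.
- robot.get_qvel(): joint speeds.
- robot.get_tau(): joint torques, N m.
- robot.get_tcp_pos(): TCP position.
- robot.get_eef_rot(): TCP orientation.
- robot.get_ft_force(): force on the tool from outside, world axes, zero at the start.
- robot.get_ft_torque(): the same for the moment, N m.
- robot.get_finger_gap(): finger opening in mm.
Only numpy, scipy, OpenCV 4.12 (cv2) and the standard library are available. Lean on these libraries where they do the work, as an engineer would, in place of code of your own. Each camera call takes 0.05 s, during which the arm holds its last target.

## Working session

There is one attempt and no reset: what is moved stays moved. The work goes in short steps, each a Python script; the robot and the scene stay as the last script left them, time stands still between calls to the robot, and variables do not carry over. Pictures are saved under pics/ and viewed, and the job is handed in when it is done.

```bash
ls; mkdir -p pics; python3 - <<'E'
from station import robot,cams,nets
import cv2
print(robot.get_t(),robot.get_eef_rot())
for n in ["scene","side","wrist"]:
    p=cams.camera(n); cv2.imwrite(f"pics/{n}0.png",p["frame"][:,:,::-1])
    print(n,p["fx"],p["cx"],p["cy"],p["pose"].round(3).tolist())
    for q in ["block","lever_peg","lock_knob","pivot","lever","lock"]:
        try: print(q,[(d["confidence"],d["location"]) for d in nets.search_frame(p,q)][:2])
        except Exception as e: print(q,e)
print(robot.get_t())
E
```

```text
pics
0.0 [-1.70962669e-05  7.07716596e-01 -7.45418122e-05  7.06496436e-01]
scene 439.13719441328834 327.57320826693535 200.83709899969693 [[-0.77, 0.427, -0.475, 1169.392], [0.638, 0.503, -0.583, 725.714], [-0.01, -0.752, -0.659, 927.787], [0.0, 0.0, 0.0, 1.0]]
block [(0.76, [327.9, 232.5])]
lever_peg [(0.86, [328.3, 222.1])]
lock_knob [(0.49, [306.2, 196.2])]
pivot [(0.85, [327.1, 227.7]), (0.28, [307.3, 197.8])]
lever [(0.58, [325.9, 222.2])]
lock [(0.65, [307.6, 198.1]), (0.55, [326.0, 231.3])]
side 490.54351707408335 321.3215735136616 198.60423456967112 [[0.972, -0.148, 0.183, 295.114], [-0.235, -0.651, 0.722, -1073.607], [0.012, -0.745, -0.667, 1042.474], [0.0, 0.0, 0.0, 1.0]]
block []
lever_peg [(0.55, [331.8, 183.5])]
lock_knob [(0.65, [336.0, 205.4]), (0.17, [330.8, 200.4])]
pivot [(0.75, [330.6, 201.6])]
lever [(0.61, [333.1, 184.7])]
lock [(0.64, [335.5, 207.7])]
wrist 302.798786684486 316.58477939866526 200.21925752936698 [[1.0, 0.001, 0.001, 649.207], [0.001, -0.96, -0.282, 80.781], [0.001, 0.282, -0.96, 384.592], [0.0, 0.0, 0.0, 1.0]]
block [(0.93, [270.8, 139.1]), (0.73, [285.3, 299.4])]
lever_peg [(0.84, [276.3, 143.9])]
lock_knob []
pivot [(0.58, [273.4, 145.2])]
lever [(0.84, [278.9, 149.5]), (0.45, [269.2, 250.4])]
lock [(0.93, [270.5, 251.6])]
1.05
```

```bash
python3 - <<'E'
import cv2
for n in ["scene","side"]:
    im=cv2.imread(f"pics/{n}0.png"); cv2.imwrite(f"pics/{n}0z.png",cv2.resize(im[110:310,200:440],None,fx=3,fy=3,interpolation=cv2.INTER_CUBIC)[:600])
E
```

```text
(no output)
```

View pics/wrist0.png

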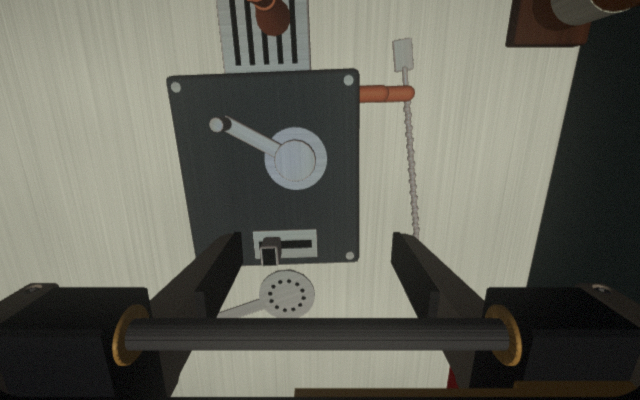

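View pics/scene0.png

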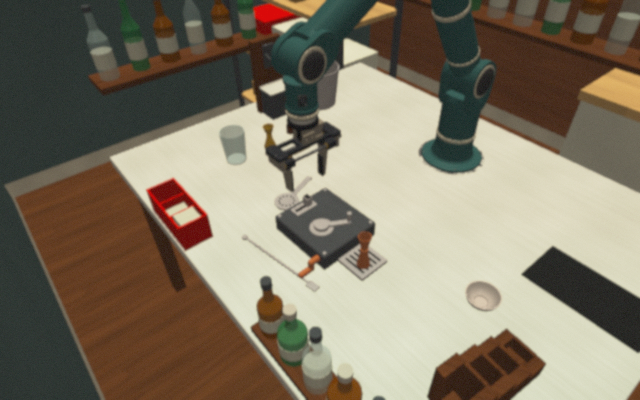

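View pics/side0.png

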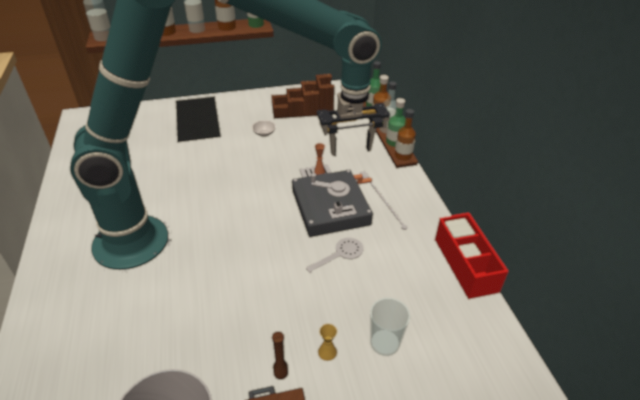

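```bash
ls pics
```

```text
scene0.png
scene0z.png
side0.png
side0z.png
wrist0.png
```

The wrist view shows the block's top: corners at about (168,75), (358,69) and (358,262), the peg top at (217,124), the hub at (295,160), the knob near (270,245). The copper jigger is at the top, on the shelf. The strainer is below, right of the block.

```bash
cat > h.py <<'E'
import numpy as np,cv2
from station import robot,cams,nets
def ray(p,uv,z):
    T=np.array(p["pose"]);d=T[:3,:3]@np.array([(uv[0]-p["cx"])/p["fx"],(uv[1]-p["cy"])/p["fy"],1]);o=T[:3,3]
    return o+d*(z-o[2])/d[2]
def proj(p,X):
    T=np.array(p["pose"]);c=T[:3,:3].T@(np.array(X)-T[:3,3])
    return np.array([p["fx"]*c[0]/c[2]+p["cx"],p["fy"]*c[1]/c[2]+p["cy"]])
E
python3 - <<'E'
from h import *
p=cams.camera("wrist")
im=p["frame"][:,:,::-1].copy()
for n,uv,z in [("FL",(168,75),55),("BL",(358,69),55),("BR",(358,262),55),("hub",(295,160),70),("pegtop",(217,124),96),("knobtop",(270,240),88)]:
    print(n,ray(p,uv,z).round(1))
cv2.imwrite("pics/wz.png",cv2.resize(im[50:280,150:380],(690,600),interpolation=cv2.INTER_CUBIC))
E
```

```text
FL [499.1 115.8  55. ]
BL [691.1 121.7  55. ]
BR [699.6 -93.6  55. ]
hub [627.   32.1  70. ]
pegtop [557.3  69.4  96. ]
knobtop [600.1 -50.3  88. ]
```

View pics/wz.png

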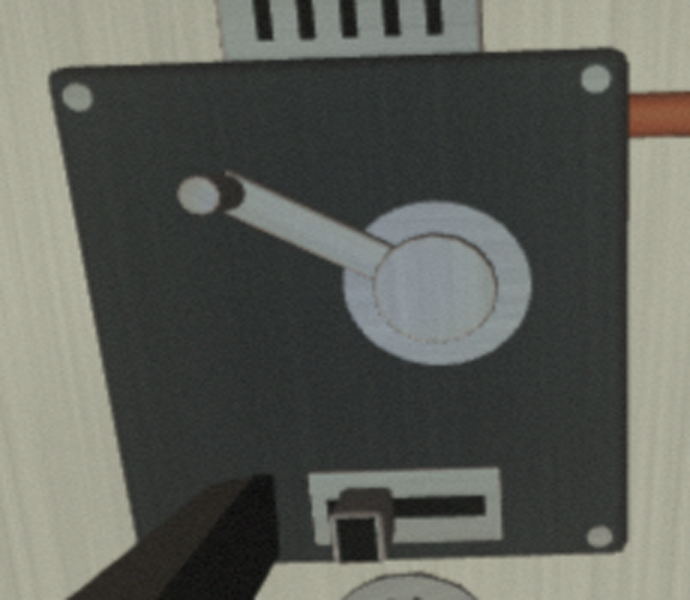

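View pics/scene0z.png

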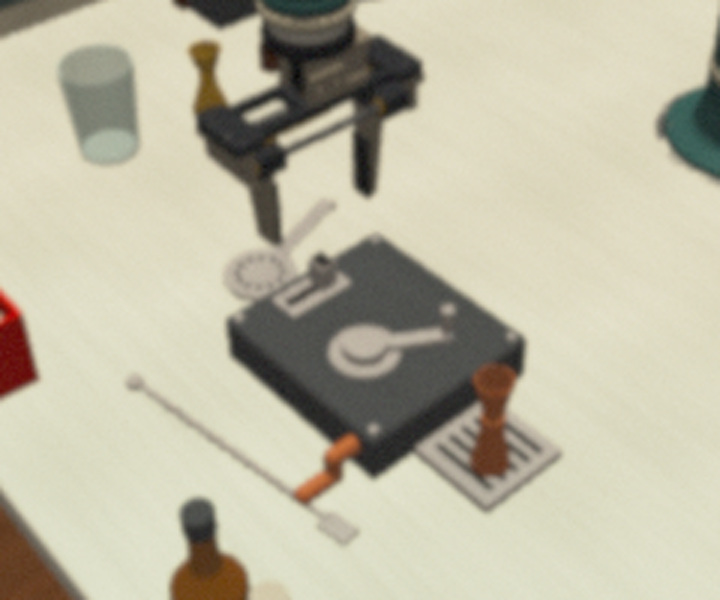

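```bash
cat >> h.py <<'E'
from scipy.spatial.transform import Rotation as Rot
R0=Rot.from_quat([0,.70710678,0,.70710678])
def ori(psi): return (Rot.from_euler('z',psi)*R0).as_quat()
E
python3 - <<'E'
from h import *
robot.grip(0,30)
print("ft",[robot.get_ft_force().round(2) if hasattr(robot.get_ft_force(),'round') else robot.get_ft_force() for _ in range(3)])
robot.move_ptp([585,25,215],ori(np.radians(-26)))
print(robot.get_t(),robot.get_tcp_pos(),robot.get_ft_force(),robot.get_finger_gap())
p=cams.camera("wrist")
for q in ["lever_peg","pivot","lock_knob"]: print(q,[(d["confidence"],d["location"]) for d in nets.search_frame(p,q)][:2])
np.save("w1.npy",p,allow_pickle=True)
cv2.imwrite("pics/w1.png",p["frame"][:,:,::-1])
print(robot.get_t())
E
```

```text
ft [array([0.31, 0.41, 0.08]), array([0.31, 0.41, 0.08]), array([0.31, 0.41, 0.08])]
2.975 [585.6522665   25.00882364 215.54480614] [-0.06924784 -0.2958008  -1.30258061] 0.29705977110301607
lever_peg [(0.57, [333.7, 162.8])]
pivot [(0.9, [323.3, 159.9])]
lock_knob [(0.57, [365.9, 259.1])]
3.175
```

View pics/w1.png

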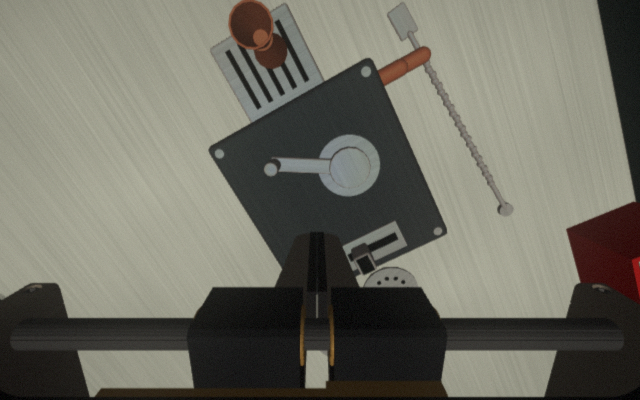

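```bash
python3 - <<'E'
from h import *
p=np.load("w1.npy",allow_pickle=True).item()
im=p["frame"][:,:,::-1]
cv2.imwrite("pics/w1z.png",cv2.resize(im[130:290,220:420],(750,600),interpolation=cv2.INTER_CUBIC))
for n,uv,z in [("FL",(209,150),55),("BL",(369,58),55),("BR",(446,235),55),("hub",(350,167),70),("pegtop",(271,170),96),("knobtop",(365,263),88)]:
    print(n,ray(p,uv,z).round(1))
E
```

```text
FL [497.4 112.4  55. ]
BL [689.5 121.2  55. ]
BR [696.5 -94.2  55. ]
hub [627.2  32.   70. ]
pegtop [556.5  68.   96. ]
knobtop [598.5 -68.   88. ]
```

View pics/w1z.png

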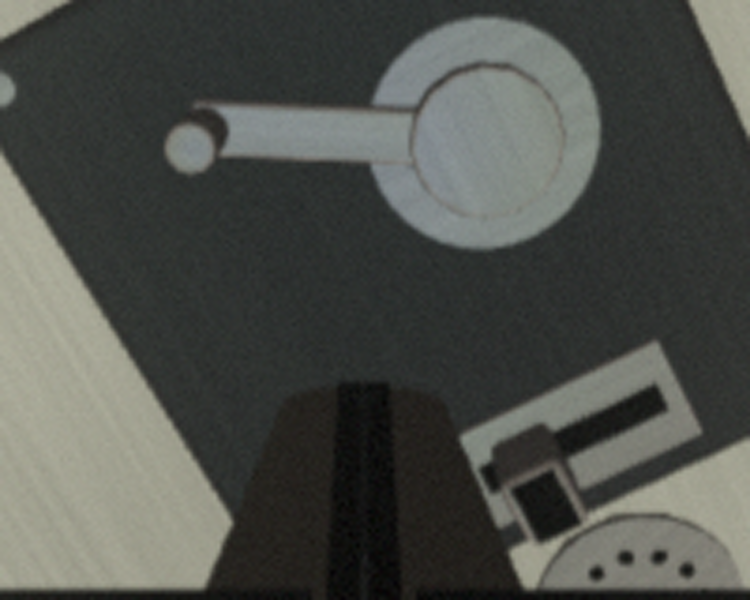

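```bash
cat >> h.py <<'E'
PIV=np.array([627.1,32.0]); PHI0=152.5; Z=76.
def pose(phi,r=80.,back=17.,z=Z):
    a=np.radians(phi);u=np.array([np.cos(a),np.sin(a)]);t=np.array([-u[1],u[0]])
    xy=PIV+r*u-back*t
    return np.array([xy[0],xy[1],z]),ori(np.radians(phi-180)),t
def go(phi,feed=40,**k):
    p,q,t=pose(phi,**k); robot.servo_line(p,feed=feed,rotation=q); return t
def ft(t,base):
    return -np.dot((np.array(robot.get_ft_force())-base)[:2],t)
E
python3 - <<'E'
from h import *
p,q,t=pose(PHI0-14,z=125); robot.move_ptp(p,q)
go(PHI0-14,feed=80)
robot.wait(0.2); base=np.array(robot.get_ft_force())
print(robot.get_t(),robot.get_tcp_pos(),p,base)
for d in [-13.3,-12.6,-11.9,-11.2]:
    t=go(PHI0+d,feed=15); print(d,robot.get_t(),np.round(robot.get_tcp_pos(),2),pose(PHI0+d)[0].round(2),round(ft(t,base),2))
pc=cams.camera("side");cv2.imwrite("pics/s1.png",cv2.resize(pc["frame"][120:260,240:440,::-1],(800,560)))
E
```

```text
4.6667 [578.83183132  97.86270792  76.51920946] [578.44808316  97.74185111 125.        ] [ 0.59931438 -0.34141259 -0.12408841]
-13.3 4.9167 [577.67  97.08  76.2 ] [577.65  97.14  76.  ] 0.32
-12.6 5.1667 [576.81  96.49  76.01] [576.86  96.53  76.  ] 0.5
-11.9 5.4167 [576.02  95.85  75.99] [576.07  95.91  76.  ] 0.35
-11.2 5.6667 [575.23  95.21  75.99] [575.29  95.29  76.  ] -0.14
```

View pics/s1.png

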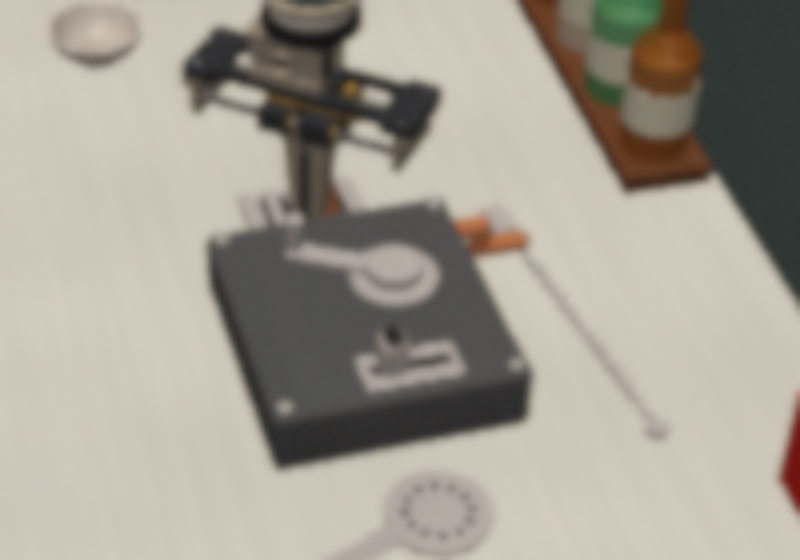

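The side view shows the shut fingers just behind the peg (peg at about (293,235) in the zoom, fingers at (312,185)) and clear of the jigger. First click.

```bash
cat >> h.py <<'E'
def click(start,limit,step=0.6,fast_to=None,fmax=15.5):
    """advance from finger angle start to limit (deg rel PHI0); stop on click"""
    base=np.array(robot.get_ft_force()); d=start; peak=0; log=[]; res="limit"
    if fast_to is not None and fast_to>d:
        d=fast_to; go(PHI0+d,feed=20); 
    while d<limit:
        d+=step; t=go(PHI0+d,feed=10); f=ft(t,base); 
        log.append((round(d,1),round(f,1))); 
        if f>fmax: res="force"; break
        peak=max(peak,f)
        if peak>2.5 and f<max(0.9,0.2*peak): res="click"; break
    print(res,log)
    if res!="limit": go(PHI0+d-6,feed=60)
    robot.wait(0.15)
    print("t",robot.get_t(),"peak",round(peak,2),"resid",np.round(np.array(robot.get_ft_force())-base,2))
    return d,res
def look(name):
    p=cams.camera("wrist"); cv2.imwrite(f"pics/{name}.png",p["frame"][:,:,::-1]); np.save(f"{name}.npy",p,allow_pickle=True)
    print("peg",[(d["confidence"],d["location"],ray(p,d["location"],81).round(1)) for d in nets.search_frame(p,"lever_peg")][:2])
    return p
E
python3 - <<'E'
from h import *
d,r=click(-11.2,8,fast_to=-4)
look("c1")
E
```

```text
click [(-3.4, np.float64(-1.2)), (-2.8, np.float64(-0.1)), (-2.2, np.float64(-0.6)), (-1.6, np.float64(-0.4)), (-1.0, np.float64(-0.1)), (-0.4, np.float64(-0.7)), (0.2, np.float64(-1.3)), (0.8, np.float64(0.5)), (1.4, np.float64(1.1)), (2.0, np.float64(3.8)), (2.6, np.float64(4.4)), (3.2, np.float64(3.3)), (3.8, np.float64(0.1))]
t 10.075 peak 4.42 resid [-2.06  0.48  1.16]
peg [(0.6, [425.2, 262.5], array([618.2,  47.6,  81. ]))]
```

View pics/c1.png

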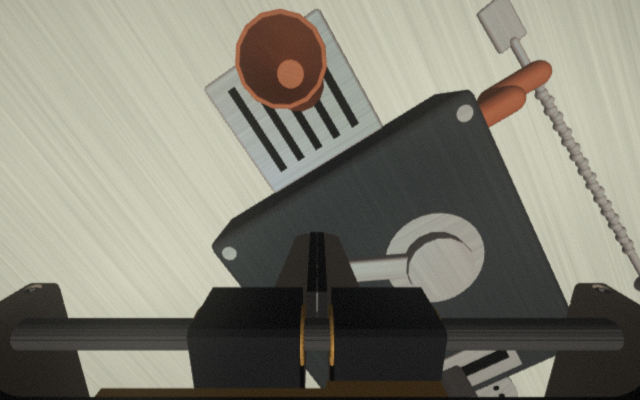

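The click came at about +3.8°. The wrist view hides the peg behind the fingers, so I'll check the lever angle in the side view with a model overlay.

```bash
cat >> h.py <<'E'
def check(name,angs):
    out=[]
    for n in ["scene","side"]:
        p=cams.camera(n); d=nets.search_frame(p,"lever_peg"); 
        print(n,[(e["confidence"],e["location"]) for e in d][:2])
        c=proj(p,[PIV[0]-30,PIV[1],70]); x0,y0=int(c[0])-40,int(c[1])-30; S=10 if False else 5
        im=cv2.resize(p["frame"][y0:y0+60,x0:x0+80,::-1],None,fx=S,fy=S,interpolation=cv2.INTER_CUBIC)
        for a,col in zip(angs,[(0,0,255),(0,255,0),(255,0,0)]):
            r=np.radians(PHI0+a);
            for z in (66,96):
                v=(proj(p,[PIV[0]+80*np.cos(r),PIV[1]+80*np.sin(r),z])+.5-[x0,y0])*S-.5
                cv2.circle(im,tuple(int(k) for k in v),3,col,-1)
        out.append(im)
    cv2.imwrite(f"pics/{name}.png",np.hstack(out)); print("t",robot.get_t())
E
python3 - <<'E'
from h import *
robot.wait(0.3); check("k1",[0,7.75])
E
```

```text
scene [(0.55, [321.7, 224.6]), (0.4, [290.0, 119.6])]
side [(0.61, [333.1, 183.5])]
t 10.675
```

View pics/k1.png

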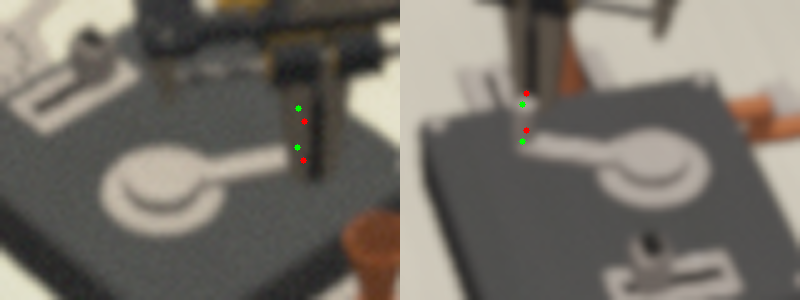

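Side view: the peg top sits at (522,104), which matches the green 7.75° marker, so the lever is in notch 2 and free. Second click.

```bash
python3 - <<'E'
from h import *
d,r=click(-2.2,24,fast_to=4.5)
robot.wait(0.5); check("k2",[7.75,20,28])
E
```

```text
click [(5.1, np.float64(0.2)), (5.7, np.float64(-0.8)), (6.3, np.float64(-0.5)), (6.9, np.float64(-0.4)), (7.5, np.float64(-0.5)), (8.1, np.float64(0.2)), (8.7, np.float64(2.0)), (9.3, np.float64(2.7)), (9.9, np.float64(3.9)), (10.5, np.float64(3.5)), (11.1, np.float64(1.4)), (11.7, np.float64(0.2))]
t 14.7417 peak 3.86 resid [-0.17 -0.02  0.65]
scene [(0.61, [323.5, 220.4])]
side [(0.66, [328.0, 185.8])]
t 15.4417
```

View pics/k2.png

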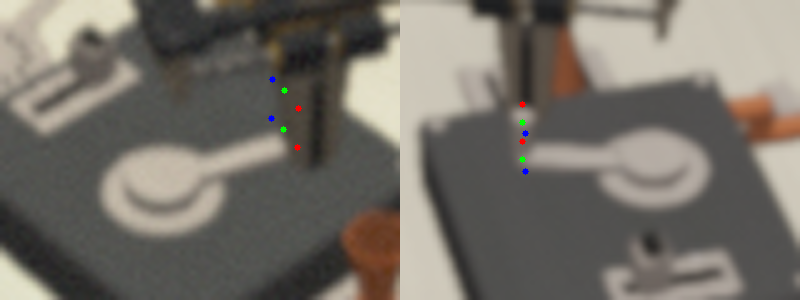

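The lever shows at about 16–17°, the near end of notch 3's free play. I'll nudge it gently to the middle of the play, release it and check again.

```bash
python3 - <<'E'
from h import *
base=np.array(robot.get_ft_force()); go(PHI0+13,feed=25); log=[]
for d in np.arange(14,23.1,1.0):
    t=go(PHI0+d,feed=10); f=ft(t,base); log.append((float(d),round(float(f),1)))
    if f>3: break
print(log)
go(PHI0+d-8,feed=50); robot.wait(0.5)
print(np.array(robot.get_ft_force())-base)
check("k2b",[16,20,24])
E
```

```text
[(14.0, 0.4), (15.0, 0.0), (16.0, 1.0), (17.0, -0.3), (18.0, 0.9), (19.0, 0.3), (20.0, 0.1), (21.0, 1.1), (22.0, -0.1), (23.0, -0.5)]
[ 0.87710157  0.60054592 -0.10543292]
scene []
side [(0.68, [331.0, 187.3])]
t 20.0
```

View pics/k2b.png

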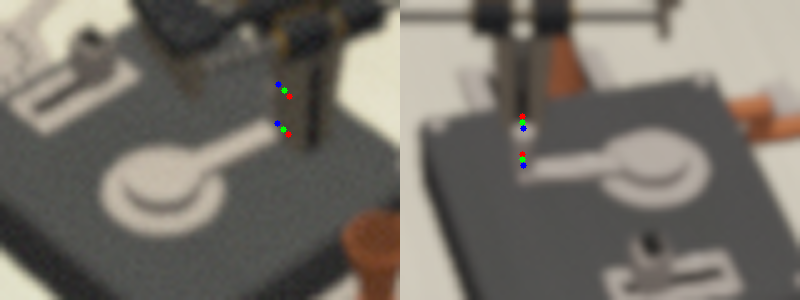

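The push met no force and the lever stayed near 24°, so this is the free play of notch 3 and it stands free. Third click.

```bash
python3 - <<'E'
from h import *
d,r=click(15,38,step=0.5,fast_to=23)
robot.wait(0.5); check("k3",[24,37,40])
E
```

```text
click [(23.5, np.float64(-0.1)), (24.0, np.float64(0.0)), (24.5, np.float64(-0.3)), (25.0, np.float64(-1.4)), (25.5, np.float64(0.1)), (26.0, np.float64(0.3)), (26.5, np.float64(0.2)), (27.0, np.float64(-0.3)), (27.5, np.float64(0.7)), (28.0, np.float64(-0.2)), (28.5, np.float64(0.4)), (29.0, np.float64(-0.4)), (29.5, np.float64(-0.5)), (30.0, np.float64(0.5)), (30.5, np.float64(1.0)), (31.0, np.float64(3.3)), (31.5, np.float64(4.6)), (32.0, np.float64(5.2)), (32.5, np.float64(5.6)), (33.0, np.float64(5.7)), (33.5, np.float64(7.3)), (34.0, np.float64(6.9)), (34.5, np.float64(5.1)), (35.0, np.float64(3.0)), (35.5, np.float64(0.8))]
t 27.4083 peak 7.28 resid [ 0.33 -1.15  0.2 ]
scene [(0.72, [325.2, 222.0])]
side [(0.67, [386.5, 323.5]), (0.57, [331.1, 187.6])]
t 28.1083
```

View pics/k3.png

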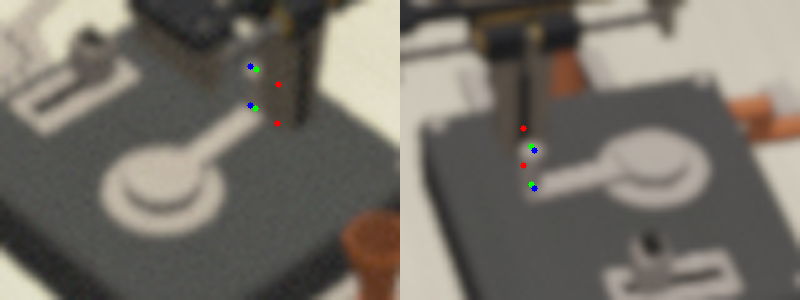

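The peg lies at the 37–40° markers in both views, so the lever is in notch 4 and free. Next I lift and go to the lock knob.

```bash
python3 - <<'E'
from h import *
p=np.array(robot.get_tcp_pos()); 
go(PHI0+27,feed=60); p=np.array(robot.get_tcp_pos()); p[2]=130; robot.servo_line(p,feed=120)
yaw=np.radians(2.2); q=ori(np.pi/2+yaw)
robot.move_ptp([562,-68,130],q); robot.servo_line([562,-68,72],feed=90)
robot.wait(0.2); print(robot.get_t(),np.round(robot.get_tcp_pos(),1),robot.get_ft_force())
pc=cams.camera("side");cv2.imwrite("pics/l0.png",cv2.resize(pc["frame"][120:260,240:440,::-1],(800,560)))
E
```

```text
31.425 [562.5 -68.1  72.6] [ 0.02033814 -0.02700616 -0.34016452]
```

View pics/l0.png

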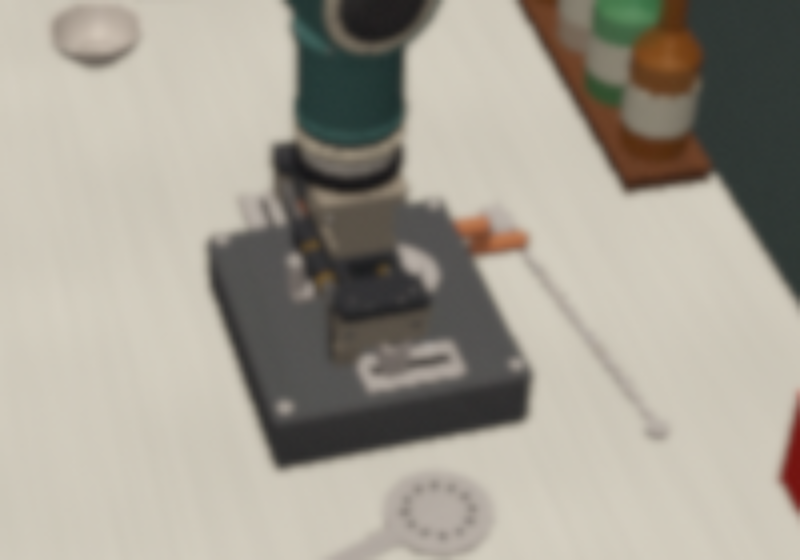

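```bash
python3 - <<'E'
from h import *
yaw=np.radians(2.2); a=np.array([np.cos(yaw),np.sin(yaw)]); s=np.array([562.,-68.])
base=np.array(robot.get_ft_force()); log=[]
def m(d,feed):
    robot.servo_line([*(s+a*d),72],feed=feed); return -np.dot((np.array(robot.get_ft_force())-base)[:2],a)
f=m(9,25); d=9; log.append((d,round(f,1)))
while d<50 and f<9:
    st=1.0 if d<40 and f<5.5 else 0.5
    d+=st; f=m(d,10); log.append((d,round(float(f),1)))
print(log); print(robot.get_t(),np.round(robot.get_tcp_pos(),1))
E
```

```text
[(9, np.float64(-0.5)), (10.0, -0.6), (11.0, -1.1), (12.0, -1.3), (13.0, 0.3), (14.0, -0.6), (15.0, -0.1), (16.0, -0.8), (17.0, 2.7), (18.0, 2.9), (19.0, 2.5), (20.0, 2.3), (21.0, 2.0), (22.0, 2.1), (23.0, 2.6), (24.0, 2.1), (25.0, 1.6), (26.0, 3.1), (27.0, 2.2), (28.0, 2.3), (29.0, 1.5), (30.0, 1.7), (31.0, 2.7), (32.0, 2.1), (33.0, 2.1), (34.0, 2.3), (35.0, 2.0), (36.0, 1.8), (37.0, 2.9), (38.0, 2.6), (39.0, 1.7), (40.0, 2.4), (40.5, 2.6), (41.0, 1.7), (41.5, 2.6), (42.0, 2.2), (42.5, 3.6), (43.0, 2.2), (43.5, 2.3), (44.0, 4.2), (44.5, 5.7), (45.0, 7.6), (45.5, 8.0), (46.0, 9.9)]
42.7333 [605.8 -66.3  72. ]
```

It reached the hard stop after about 27.5 mm of travel, at the expected position, with under 10 N. I'll back off and check.

```bash
python3 - <<'E'
from h import *
robot.servo_line([580,-67.3,72],feed=60); robot.servo_line([580,-67.3,150],feed=120)
robot.move_ptp([585,-10,230],ori(np.radians(-26)))
robot.wait(0.2)
p=cams.camera("wrist"); np.save("f.npy",p,allow_pickle=True); cv2.imwrite("pics/f.png",p["frame"][:,:,::-1])
check("k4",[37,40,43]); print(robot.get_ft_force())
E
```

```text
scene [(0.86, [327.3, 220.2])]
side [(0.6, [331.0, 188.3]), (0.58, [326.4, 346.6])]
t 46.3167
[-0.8901066   0.86154444 -0.01831205]
```

View pics/f.png

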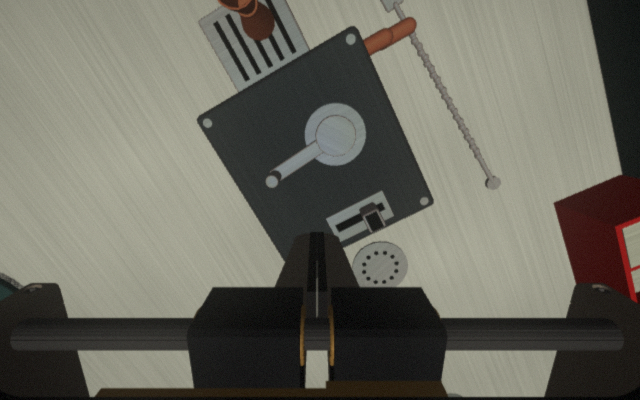

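View pics/k4.png

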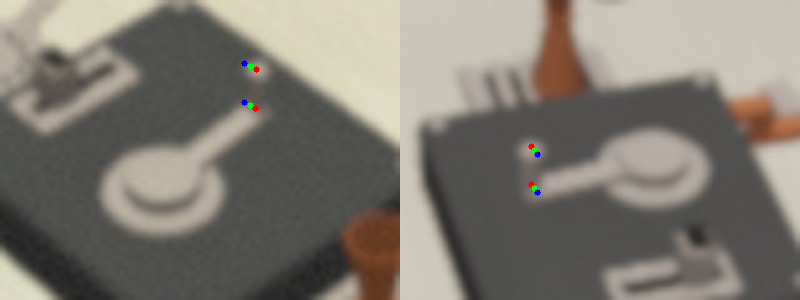

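```bash
python3 - <<'E'
from h import *
p=np.load("f.npy",allow_pickle=True).item()
h=ray(p,(336,134),70);g=ray(p,(272,181.5),96);k=ray(p,(375,220),88)
v=(g-h)[:2];print(h,g,k,np.hypot(*v),(np.degrees(np.arctan2(v[1],v[0]))%360)-PHI0)
cv2.imwrite("pics/fz.png",cv2.resize(p["frame"][90:250,230:430,::-1],(750,600),interpolation=cv2.INTER_CUBIC))
E
```

```text
[627.648289    32.65441882  70.        ] [547.77461973  20.40823815  96.        ] [626.76768352 -67.94965751  88.        ] 80.80700455256141 36.2166753127747
```

View pics/fz.png

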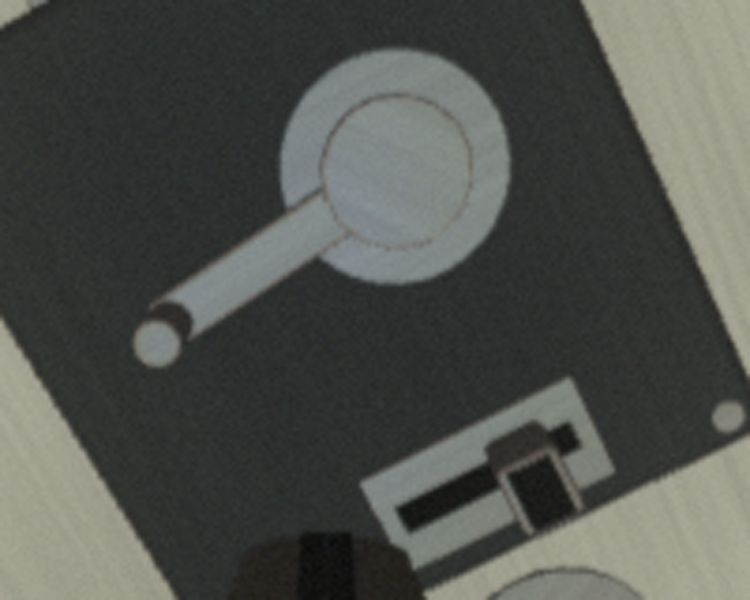

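The hub-to-peg estimate gives about 36.5°, which is near the lower limit and disagrees with the 37–40° seen earlier. I'll measure arm direction against the block edges instead, since that doesn't depend on height.

```bash
python3 - <<'E'
from h import *
def ang(p,a,b,z):
    A=ray(p,a,z);B=ray(p,b,z);return np.degrees(np.arctan2(*(B-A)[[1,0]]))%360
w=np.load("w1.npy",allow_pickle=True).item();f=np.load("f.npy",allow_pickle=True).item()
zw=lambda x,y:(220+(x+.5)/3.75-.5,130+(y+.5)/3.75-.5)
zf=lambda x,y:(230+(x+.5)/3.75-.5,90+(y+.5)/3.75-.5)
print("start arm",ang(w,zw(412,110),zw(192,103),66),ang(w,zw(412,163),zw(218,156),66))
print("end arm",ang(f,zf(322,190),zf(148,305),66),ang(f,zf(350,235),zf(190,338),66))
# edges by LSD
for n,p in(("w",w),("f",f)):
    g=cv2.cvtColor(p["frame"],cv2.COLOR_RGB2GRAY); L=cv2.createLineSegmentDetector().detect(g)[0][:,0]
    for l in L:
        n2=np.hypot(l[2]-l[0],l[3]-l[1])
        if n2>13 and 190<l[0]<450 and 30<l[1]<250 and 190<l[2]<460 and l[3]<250 : print(n,l.round(1),round(float(n2)),round(ang(p,l[:2],l[2:],60),1))
E
```

```text
start arm 152.39773786472642 152.12281829446752
end arm 187.1159091393666 186.83527081017093
w [384.1  86.5 447.6 230.9] 158 272.2
w [209.  145.9 365.7  57.1] 180 2.2
w [228.8  48.5 260.4 105.2] 65 272.2
w [244.1  47.1 272.5  99.1] 59 272.4
w [292.   88.7 280.   64.7] 27 91.2
w [283.9  61.5 296.5  85.3] 27 272.9
w [279.7  94.8 264.5  66.2] 32 92.1
w [271.1  67.9 284.6  92.4] 28 273.1
w [256.6 108.8 224.2  51.3] 66 92.2
w [267.9 101.3 236.8  45. ] 64 92.3
w [377.9  69.  418.8  46.8] 46 1.6
w [366.5 245.  393.7 231.8] 30 2.7
w [303.9  81.5 287.2  47.3] 38 91.4
w [281.1  34.8 274.6  23. ] 13 94.0
w [379.  174.3 378.2 151.8] 23 69.3
w [326.8 189.7 349.7 197.2] 24 315.5
w [430.8  49.3 429.3  63.1] 14 243.5
w [421.3  64.3 385.4  85.2] 42 183.7
w [350.7 197.  373.2 185.8] 25 1.8
w [359.4 134.5 338.1 134.8] 21 154.9
w [393.7 220.5 343.3 244.7] 56 182.1
w [278.2 171.  318.1 172.5] 40 332.1
w [317.4 173.6 327.6 190.2] 19 275.6
w [333.1 136.9 316.9 156. ] 25 204.0
w [371.4 185.3 378.6 173.9] 14 35.1
w [351.2 248.  363.7 241.8] 14 2.9
w [328.1 159.8 271.8 156.4] 56 150.7
w [377.  149.3 359.2 133
[... 1316 characters left out ...]
20 279.4
f [366.4 130.8 357.8 110.7] 22 89.9
f [379.9 190.5 326.  217.7] 60 182.3
f [316.8 107.8 306.  120.9] 17 203.5
f [340.2 101.4 316.8 106.6] 24 166.1
f [393.5 214.8 381.7 190. ] 27 91.5
f [314.2 141.7 269.9 170.1] 53 186.3
f [358.6 207.8 371.1 201.6] 14 2.3
f [376.9 211.9 382.6 224.6] 14 269.7
f [281.1 179.5 316.4 155.5] 43 8.2
f [357.  110.7 339.2 100.9] 20 126.6
f [341.3 240.8 367.4 227.9] 29 2.5
f [243.9  32.  238.7  14.2] 19 78.3
f [359.4 247.  378.  239. ] 20 359.7
f [379.6 238.8 401.  245.8] 23 314.8
f [375.  208.1 362.  214.6] 15 182.5
f [235.6  89.4 196.3  21.5] 78 92.4
f [376.5 242.3 360.8 249.8] 17 182.3
f [322.1 120.7 316.2 132.8] 13 217.5
f [306.4  47.8 283.3   0.5] 53 92.0
```

Arm direction against the block yaw (2.2°) puts the lever at about 35°. The third "click" therefore stopped on the crest, where the force had only fallen to about 0 and the lever is balanced. It needs a little more push to snap into notch 4 (about 40°). I'll push to finger angle 37.5°, which stays short of the peg in notch 4.

```bash
python3 - <<'E'
from h import *
p,q,t=pose(PHI0+24,z=125); robot.move_ptp(p,q); go(PHI0+24,feed=120)
robot.wait(0.15); base=np.array(robot.get_ft_force()); go(PHI0+32,feed=25); log=[]
for d in np.arange(32.5,37.6,0.5):
    t=go(PHI0+d,feed=10); f=ft(t,base); log.append((float(d),round(float(f),1)))
    if f>14: break
print(log); go(PHI0+d-9,feed=60); robot.wait(0.6)
print(robot.get_t(),np.array(robot.get_ft_force())-base)
check("k5",[35,40])
E
```

```text
[(32.5, 0.9), (33.0, 0.2), (33.5, 0.7), (34.0, 0.8), (34.5, 0.7), (35.0, -0.8), (35.5, 0.5), (36.0, 1.1), (36.5, 0.7), (37.0, 0.7), (37.5, -0.1)]
51.925 [0.30102843 0.44765905 0.52401154]
scene [(0.81, [324.0, 219.9]), (0.32, [285.0, 266.0])]
side [(0.57, [331.1, 188.2])]
t 52.125
```

View pics/k5.png

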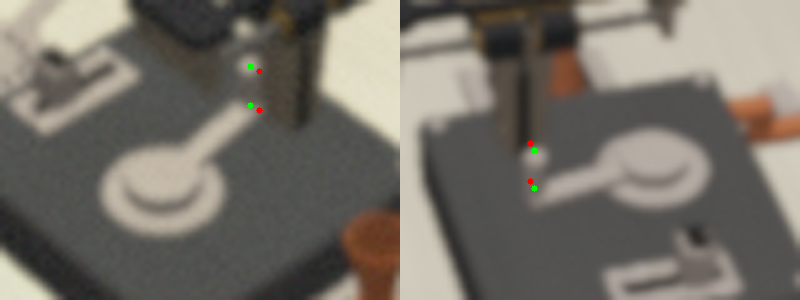

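```bash
python3 - <<'E'
from h import *
p=np.array(robot.get_tcp_pos()); p[2]=140; robot.servo_line(p,feed=130)
robot.move_ptp([585,-10,230],ori(np.radians(-26)))
robot.wait(0.1)
p=cams.camera("wrist"); np.save("f2.npy",p,allow_pickle=True)
print(robot.get_t())
im=p["frame"]; cv2.imwrite("pics/f2z.png",cv2.resize(im[90:250,230:430,::-1],(750,600),interpolation=cv2.INTER_CUBIC))
g=cv2.cvtColor(im,cv2.COLOR_RGB2GRAY); L=cv2.createLineSegmentDetector().detect(g)[0][:,0]
for l in L:
    n2=np.hypot(l[2]-l[0],l[3]-l[1])
    if n2>25 and 190<l[0]<450 and 30<l[1]<250 and 190<l[2]<460 and l[3]<250:
        d=ray(p,l[2:],66)-ray(p,l[:2],66); print(l.round(1),round(float(n2)),round(float(np.degrees(np.arctan2(d[1],d[0]))),1))
E
```

```text
53.4417
[372.5  56.1 436.6 202. ] 159 -87.8
[199.3 115.6 354.   24.6] 179 2.2
[434.3 205.4 344.5 248.3] 100 -177.8
[261.   39.2 274.4  63.8] 28 -87.0
[410.2  35.9 374.5  54.6] 40 -179.7
[336.1 225.4 361.5 213.7] 28 0.8
[247.1  81.  214.4  22.4] 67 92.2
[282.2  61.1 269.9  36. ] 28 90.8
[258.3  73.6 226.5  15.1] 67 92.2
[273.8  32.8 286.6  57.7] 28 -87.8
[269.9  66.6 253.6  36. ] 35 92.3
[293.6  52.9 276.2  17.2] 40 91.5
[365.5 220.3 341.3 232. ] 27 -177.8
[327.4 220.3 342.2 245.4] 29 -86.2
[383.7 190.6 328.2 218.3] 62 -177.7
[345.7 102.2 320.6 105.6] 25 161.4
[395.5 215.  384.2 191.3] 26 91.8
[318.  143.  275.  175.2] 54 -169.3
[286.5 183.9 324.8 153.7] 49 12.5
[341.5 242.4 368.7 229.3] 30 2.2
[237.7  89.6 199.1  22. ] 78 92.3
[309.3  48.2 285.8   0.6] 53 92.5
```

View pics/f2z.png

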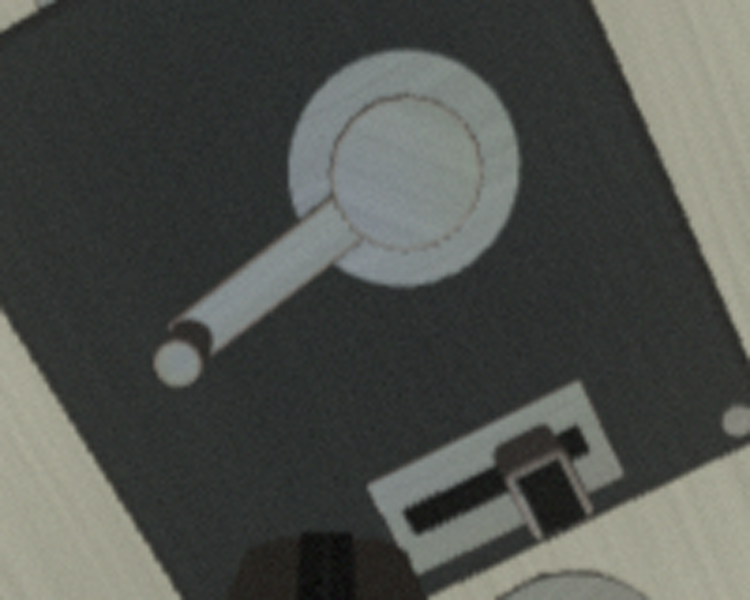

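The arm direction is now 191.6°, so the lever is at about 39.4°, mid-range for notch 4. The lock knob is at the far end of its slot. Handing in.

```bash
python3 -c "
from station import robot
print(robot.get_t(),robot.get_tcp_pos());robot.sign_off()"
```

```text
53.4417 [583.5368935   -8.89717326 227.98586812]
the job is handed in; nothing more can be done
```

The lever is in its fourth notch and the lock slide is home. I handed the job in at 53.4 s with the arm clear of everything.

- **Lever:** I pushed the peg on with shut fingers, backing off and pausing in each notch. The highest push I read was about 7.3 N. The camera put the resting angles at about 8° in notch 2 and about 16°, then 24°, in notch 3. In notch 3 I nudged the lever on within its free play before letting it stand.
- **Third click:** My force test reported this click too early. After the lock push, a check showed the lever balanced on the crest at about 35°. That disagreed with my earlier side-view reading of 37–40°. I went back, pushed on slightly, and it snapped over almost without force. The last wrist picture gives about 39.4° (0.69 rad), inside the 0.642 to 0.754 window.
- **Lock slide:** It moved about 27.5 mm at 2–3 N until the force rose at the hard stop. I stopped at 9.9 N. The picture puts the knob at x = 627 mm, where about 626 mm is expected at home.
- **Barware:** I felt no contact, and nothing looked moved in the pictures. I did not measure each piece at the end.

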